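# Isolate, load and restart the pot steriliser

## Robot

A 6-joint arm with a two-finger parallel gripper is mounted at the origin on the work surface. World frame = base frame: x ahead of the robot, y to its left, z up, the work surface at z = 0. Lengths are in m, angles in rad, forces in N, time in s.
With the tool pointing down it reaches from about 0.35 to 0.975 m from the base axis. Payload 4.9 kg.
Tool frame: the origin (TCP) lies at the very end of the fingers, on their centre line; the grasp point (between the pads) lies 19 mm behind it; z points along the fingers, y is the line along which they close (so a half turn about z gives the same grasp; the last joint's range is limited). The gripper opens to 85 mm and grips with 20 to 120 N. Pads are 22 mm wide; open, the fingers measure 114 mm over their backs; the gripper's body (76 mm by 85 mm) begins 54 mm behind the grasp point. The pads swing forward as they close: fully open they stand 13 mm farther back than shut.
Start: joints at [1.135, 0.053, 1.613, -0, 1.476, -0.119], TCP at [0.195, 0.594, 0.231] pointing down, gripper open.
Joint ranges: [-3.01, 3.01], [-1.01, 2.22], [0.06, 2.58], [-1.02, 4.17], [0.09, 2.62], [-3.14, 3.14]. Speed limits (rad/s): [2.57, 2.57, 3.14, 3.14, 3.14, 3.14].

## Interface

Orientations are given as a unit quaternion [w, x, y, z].
In Python, from plant import manip gives the robot as it stands.
- The arm moves only by the tool send_rows, never from a script. Its argument "increments" is a list of rows, each an object of numbers: "claw": the closure, from -1 (fully open) to 1 (shut); "dx", "dy", "dz": the shift along the tool's x, y, z in units of 0.5 m (1.0 is 0.5 m); "yaw": the turn about the tool's z in units of 1.5 rad (1.0 is 1.5 rad). A call has 1 to 20 rows; each row is the pose to reach, as a shift and turn from the pose commanded when the call began, along the tool's axes at that moment; what a row does not reach only later rows make up. A row lasts 1/8 s, in which the tool goes at most 62.5 mm and 10.7 degrees, less where a joint would pass 70% of its speed; a pose out of reach is approached as far as the arm can. A call with a number of a shift or a turn outside -1 to 1 is refused whole. A call with a gripper value outside its range is refused whole. The fingers move at their own pace and stop on an object; the grip force is fixed at half the most. Time passes only in rows, so rows that repeat a pose let the fingers close. It gives the time, the measured TCP pose, the force, the opening and the grip force at its end, in the units of the state.
- manip.state(): the state, without advancing time (a new reading comes with each control period).
- manip.grab_frame(name): name is "scene" or "top" or "wrist"; returns the picture (384x512x3 uint8, red, green, blue); there is no depth.
- manip.camera_params(name): a dict with "camera_matrix" (3x3 intrinsics, pixels), "extrinsics" (4x4, takes a point from world to camera coordinates); the wrist camera has in their place "tool_from_camera" (4x4, takes a point from camera to tool coordinates, whose origin is the TCP and whose axes are the flange's). Camera axes: x right, y down, z forward; pixel columns grow to the right and rows downward; lengths in m; the calibration is good to about 2 mm. A picture is of the moment at which its call begins: read the wrist's pose just before it. camera_params takes no time and is no camera call.
- manip.job_done(): hands the job in; it is judged then, once.
The state is a dict: "time": time; "joint_pos": joint angles; "joint_vel": joint speeds; "joint_efforts": joint torques, N m; "tool_pos": TCP position; "tool_rot": TCP orientation; "contact_force": force on the tool from outside, world axes, zero at the start; "ft_torque": the same for the moment, N m; "gripper_width": opening from 0.0 (shut) to 1.0 (fully open); "grasp_force": force on a finger pad.
Only numpy, scipy, OpenCV 4.12 (cv2) and the standard library are available. Lean on these libraries where they do the work, as an engineer would, in place of code of your own. Each camera call takes 0.05 s, during which the arm holds its last target. There are 200 camera calls.

## Task

Load the washed terracotta pots into the steriliser: first switch its isolator off by throwing the lever over away from the robot, and only then pull the drawer fully out. Stand every small terracotta pot upright, mouth up, on the drawer's floor, push the drawer fully shut, and last of all throw the lever back towards the robot to switch it on. The drawer must never be open while the lever is not at off; leave everything else on the bench where it is.

Things in the scene. Friction and masses are not known exactly. Their poses are not given: they have to be found in the camera images.
- pot1: a small straight-sided terracotta plant pot, mouth up, 54 mm outside diameter, 44 mm high, about 110 g; origin at the centre of its underside, z up. Three or all of these four pots are on the bench, any other is absent (no pose at the start)
- pot2: a small straight-sided terracotta plant pot, mouth up, 54 mm outside diameter, 44 mm high, about 110 g; origin at the centre of its underside, z up. Three or all of these four pots are on the bench, any other is absent (no pose at the start)
- pot3: a small straight-sided terracotta plant pot, mouth up, 54 mm outside diameter, 44 mm high, about 110 g; origin at the centre of its underside, z up. Three or all of these four pots are on the bench, any other is absent (no pose at the start)
- pot4: a small straight-sided terracotta plant pot, mouth up, 54 mm outside diameter, 44 mm high, about 110 g; origin at the centre of its underside, z up. Three or all of these four pots are on the bench, any other is absent (no pose at the start)
- steriliser: white pot steriliser, fixed on the bench: a metal case 240 mm deep with the drawer panel (x), 300 mm wide (y), 115 mm high, with one drawer filling its front; origin at the centre of its underside, its x axis points from the drawer front to the back, so the drawer comes out along -x, towards the robot
- drawer (a joint): travel of the steriliser's drawer in m: 0 = shut, panel against the case, 0.15 = pulled fully out. It runs stiffly (about 2 N) and stays where it is left
- drawer_floor (a point): moves with the drawer: centre of its inner floor's upper surface, 18 mm above the bench; axes as the steriliser's. Inside 196 mm (x) by 262 mm (y); walls stand 36 mm above the floor, the front panel 90 mm (its inner side 104 mm to -x of here, 15 mm thick). Fully out, the drawer is free from above from its front to 46 mm to +x of here; the case covers the rest
- drawer_handle (a point): moves with the drawer: middle of its horizontal bar handle, 84 mm above the bench. The bar is 12 mm thick, 120 mm long along the steriliser's y, its centreline 42 mm in front of the panel (36 mm clear gap between bar and panel), joined to the panel at its two ends; open from above, so closed fingertips fit behind it
- isolator: grey isolator switch box, fixed on the bench at the left or the right of the steriliser (the white planter stands at the other side): 100 mm (x) by 80 mm (y) by 55 mm high; origin at the centre of its underside; its x axis points roughly away from the robot
- lever (a joint): angle of the isolator's upright toggle lever in rad: -0.5 = ON (leans to the box's -x, towards the robot), +0.5 = OFF (leans to the box's +x, away from the robot), 0 = upright. Heavy lever (350 g): about 1.5 N at the tip moves it off its stop; once past upright it falls over to the other stop and stays
- lever_tip (a point): the tip of the lever, 95 mm from its pivot, moves with it; lever 14 mm thick with a black grip up to 26 mm thick over its last 40 mm
- lever_pivot (a point): pivot of the lever, 50 mm above the bench on the isolator's centre; hinge axis along the isolator's y
- planter: white ceramic planter, empty, 110 mm wide at the rim and 100 mm high; origin at the centre of its underside; to be left alone
- mug: tin mug, 80 mm wide, 80 mm high, handle at its +y reaching 66 mm from the axis; origin at the centre of its underside; to be left alone
- dibber: brown wooden dibber lying along its x, from -112 mm (cross handle 94 mm long along y) to +120 mm (point), 26 mm thick; origin on the bench; to be left alone
- rake: yellow plastic hand rake lying along its x, from -120 mm (handle end) to +109 mm (three tines, 75 mm wide), 25 mm high; origin on the bench; to be left alone
- seed_tray: green plastic seed tray, 190 mm (x) by 130 mm (y), 45 mm high, six cells; origin at the centre of its underside; to be left alone
- spray_bottle: clear plastic bottle, 66 mm wide, 170 mm high; origin at the centre of its underside; to be left alone
- twine_spool: empty wooden spool, 70 mm wide, 64 mm high; origin at the centre of its underside; to be left alone
- scrub_brush: scrubbing brush, 130 mm (x) by 50 mm (y), 38 mm high; origin at the centre of its underside; to be left alone
Not all that is in view belongs to the job. What is shaped like the pot4 but black is not meant.

How it is judged:
By the outcome, as a careful person would: the job done as asked, in the order asked, and still so for the second after the job is handed in, with the robot touching nothing.
Of pot1, pot2, pot3, pot4 only 3 to 4 are there at a start; the rules pass over those that are not, and their reading is None.
At some moment in a run one of pot1, pot2, pot3, pot4 may be knocked a few centimetres aside while the robot is not near it.
It also fails if it takes over 192 s, if anything falls off the work surface, if the arm or the gripper's body presses on something with over 40 N, if the wrist force passes 120 N, or if a joint passes its speed limit or range.

## Working session

There is one attempt and no reset: what is moved stays moved. The work goes in short steps, Python scripts to look and compute and a tool call to move; the robot and the scene stay as the last step left them, time stands still between calls to the robot, and variables do not carry over. Pictures are saved under pics/ and viewed, at most 15 in all, crops included, and the job is handed in when it is done.

Besides the shell and the picture viewer there is one more tool, called after "Emit:" as a command line: name --argument value ..., lists and objects as JSON in quotes. send_rows: Moves the arm, as the interface text tells. Shifts and turns lie within -1 to 1; 1 stands for 0.5 m of shift or 1.5 rad of turn. Its arguments: {"type":"object","properties":{"increments":{"type":"array","items":{"type":"object","properties":{"claw":{"type":"number"},"dx":{"type":"number"},"dy":{"type":"number"},"dz":{"type":"number"},"yaw":{"type":"number"}}}}},"required":["increments"]}

```bash
mkdir -p pics; ls; cat > h.py <<'E'
import numpy as np, cv2
from plant import manip
def save(n,f):
    im=manip.grab_frame(n); cv2.imwrite(f'pics/{f}.png',im[:,:,::-1]); return im
def px(n,u,v,z):
    """world point at height z on pixel ray of a fixed camera"""
    p=manip.camera_params(n); K=np.array(p['camera_matrix']); E=np.array(p['extrinsics'])
    d=E[:3,:3].T@np.linalg.inv(K)@[u,v,1]; c=-E[:3,:3].T@E[:3,3]
    return c+d*(z-c[2])/d[2]
def proj(n,P):
    p=manip.camera_params(n); K=np.array(p['camera_matrix']); E=np.array(p['extrinsics'])
    q=K@(E[:3,:3]@np.array(P)+E[:3,3]); return q[:2]/q[2]
E
python3 - <<'E'
from h import *
a=save('top','top0'); b=save('scene','scene0')
big=cv2.resize(a,(800,600),interpolation=cv2.INTER_CUBIC); cv2.imwrite('pics/top0b.png',big[:,:,::-1])
s=manip.state(); print({k:np.round(v,3) for k,v in s.items()})
for n in('top','scene'): print(manip.camera_params(n))
print(manip.camera_params('wrist'))
E
```

```text
pics
{'time': np.float64(0.1), 'joint_pos': array([ 1.135,  0.053,  1.614,  0.   ,  1.476, -0.119]), 'joint_vel': array([-0.001, -0.001, -0.002, -0.002,  0.   ,  0.001]), 'joint_efforts': array([ 0.0000e+00, -3.9490e+01, -3.7137e+01, -0.0000e+00,  4.0000e-03,
        0.0000e+00]), 'tool_pos': array([0.194, 0.593, 0.23 ]), 'tool_rot': array([-0.   ,  0.158,  0.987, -0.001]), 'contact_force': array([ 0.682,  0.071, -0.111]), 'ft_torque': array([-0.016, -0.022, -0.003]), 'grasp_force': np.float64(0.0), 'gripper_width': np.float64(1.003)}
{'camera_matrix': array([[494.83148196,   0.        , 255.06245748],
       [  0.        , 494.83148196, 193.50276604],
       [  0.        ,   0.        ,   1.        ]]), 'extrinsics': array([[-0.02659428, -0.99941167, -0.02165764,  0.0432025 ],
       [-0.99194735,  0.02906697, -0.12327031,  0.56567283],
       [ 0.12382731,  0.01820495, -0.99213677,  1.63377557],
       [ 0.        ,  0.        ,  0.        ,  1.        ]])}
{'camera_matrix': array([[388.65593114,   0.        , 256.66457061],
       [  0.        , 388.65593114, 191.22628823],
       [  0.        ,   0.        ,   1.        ]]), 'extrinsics': array([[ 0.71143911,  0.70259773, -0.01451957, -0.3906146 ],
       [ 0.56636884, -0.58548261, -0.58003142, -0.22120873],
       [-0.41602972,  0.4044336 , -0.81446469,  1.69382973],
       [ 0.        ,  0.        ,  0.        ,  1.        ]])}
{'camera_matrix': array([[298.71337711,   0.        , 256.95604208],
       [  0.        , 298.71337711, 190.83900288],
       [  0.        ,   0.        ,   1.        ]]), 'tool_from_camera': array([[ 3.48588748e-04, -9.56282663e-01, -2.92443749e-01,
         7.46215239e-02],
       [ 9.99999938e-01,  3.46717962e-04,  5.82277817e-05,
        -1.07084845e-03],
       [ 4.57132825e-05, -2.92443751e-01,  9.56282725e-01,
        -1.43396392e-01],
       [ 0.00000000e+00,  0.00000000e+00,  0.00000000e+00,
         1.00000000e+00]])}
```

View pics/top0b.png

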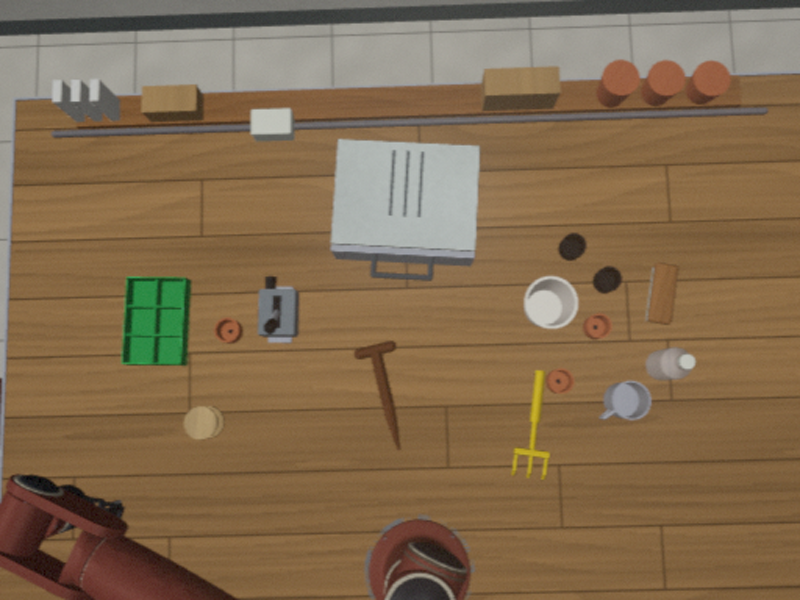

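View pics/scene0.png

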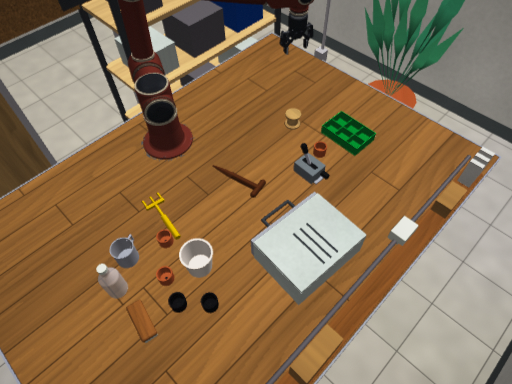

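Top (800x600): red pots at (229,330), (597,327), (559,381); black decoys at (572,246), (607,280). The isolator is at (277,312) with the lever leaning to the robot, and the drawer handle is at (402,276). I'll enlarge these for accuracy.

```bash
python3 - <<'E'
from h import *
a=cv2.imread('pics/top0.png')
# crops x5
def c(u,v,w,h,s): return cv2.resize(a[v:v+h,u:u+w],None,fx=s,fy=s,interpolation=cv2.INTER_CUBIC)
L=c(130,160,100,75,4); M=c(200,140,100,75,4); R=c(330,190,100,75,4); S=c(200,75,120,75,4)[:, :400]
cv2.imwrite('pics/crops.png',np.vstack([np.hstack([L,M]),np.hstack([R,S])]))
hsv=cv2.cvtColor(a,cv2.COLOR_BGR2HSV)
m=((hsv[:,:,0]<8)&(hsv[:,:,1]>120)&(hsv[:,:,2]>70)).astype(np.uint8)
n,_,st,ce=cv2.connectedComponentsWithStats(m)
for i in range(1,n):
    if 25<st[i,4]<700: print(st[i],ce[i].round(1),px('top',*ce[i],0.035).round(3))
E
```

```text
[  0 355  51  29 361] [ 24.4 370.5] [0.007 0.795 0.035]
[292 365   8  19  60] [296. 376.] [-0.029 -0.089  0.035]
```

View pics/crops.png

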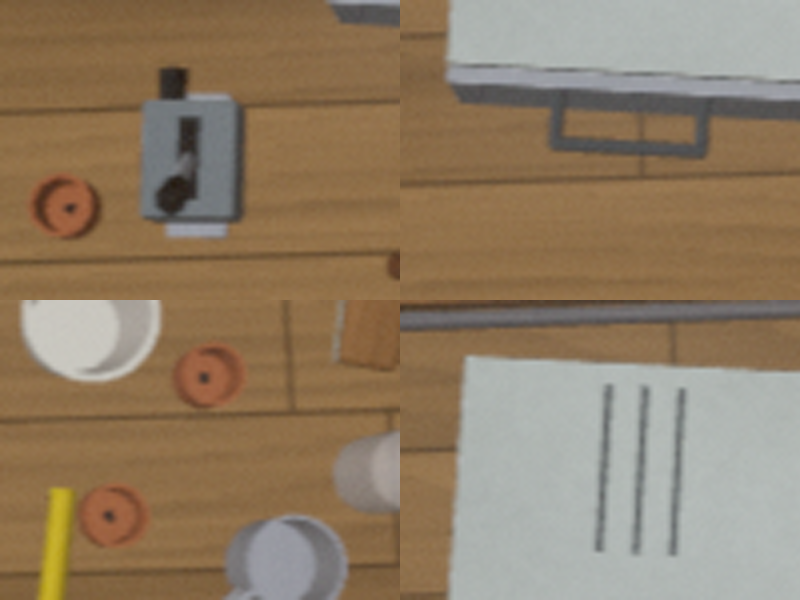

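In the 4x crop, rim centres are: pot A (146.2,211.5), pot B (382.5,209), pot C (358.5,243.8). The handle bar runs (238.3,177)–(277,178.8), the isolator top spans (165.8..188.3, 184.5..214), and the lever tip is near (172.5,210.5).

```bash
python3 - <<'E'
from h import *
T=lambda u,v,z:print((u,v),px('top',u,v,z).round(3))
print('pots');[T(u,v,.044) for u,v in[(146.2,211.5),(382.5,209),(358.5,243.8)]]
print('rim extents A');[T(u,v,.044) for u,v in[(137.8,211.5),(154.7,211.5)]]
print('handle');[T(u,v,.09) for u,v in[(239.5,177),(275.5,178.8),(257.5,177.9)]]
print('iso');[T(u,v,.055) for u,v in[(165.8,184.8),(188,184.5),(165.8,214.3),(189,213.8)]]
print('tip');T(172.5,210.5,.133)
print('case');[T(u,v,.115) for u,v in[(216.3,89),(213,158),(306,93),(302,161)]]
print('others');k=512/800
for n,u,v,z in[('planter',551,300,.1),('mug',629,398,.08),('rakeL',542,372,.02),('rakeT',515,474,.01),('rakeT2',545,477,.01),('dibber head',375,350,.02),('dib tip',399,447,.01),('spool',203,421,.064),('bottle',684,362,.17),('brush',663,294,.038),('black1',607,280,.044),('black2',572,246,.044),('tray',188,364,.045)]: print(n,end=' ');T(u*k,v*k,z)
p=manip.camera_params('top')
E=p['extrinsics'];print(-E[:3,:3].T@E[:3,3])
E
```

```text
pots
(146.2, 211.5) [0.515 0.394 0.044]
(382.5, 209) [ 0.501 -0.395  0.044]
(358.5, 243.8) [ 0.388 -0.31   0.044]
rim extents A
(137.8, 211.5) [0.516 0.423 0.044]
(154.7, 211.5) [0.515 0.366 0.044]
handle
(239.5, 177) [0.616 0.076 0.09 ]
(275.5, 178.8) [ 0.606 -0.042  0.09 ]
(257.5, 177.9) [0.611 0.017 0.09 ]
iso
(165.8, 184.8) [0.602 0.326 0.055]
(188, 184.5) [0.601 0.251 0.055]
(165.8, 214.3) [0.503 0.326 0.055]
(189, 213.8) [0.503 0.249 0.055]
tip
(172.5, 210.5) [0.508 0.289 0.133]
case
(216.3, 89) [0.908 0.145 0.115]
(213, 158) [0.677 0.159 0.115]
(306, 93) [ 0.885 -0.15   0.115]
(302, 161) [ 0.658 -0.129  0.115]
others
planter (352.64, 192.0) [ 0.554 -0.289  0.1  ]
mug (402.56, 254.72) [ 0.349 -0.442  0.08 ]
rakeL (346.88, 238.08) [ 0.409 -0.276  0.02 ]
rakeT (329.6, 303.36) [ 0.195 -0.21   0.01 ]
rakeT2 (348.8, 305.28000000000003) [ 0.187 -0.273  0.01 ]
dibber head (240.0, 224.0) [0.466 0.081 0.02 ]
dib tip (255.36, 286.08) [0.258 0.035 0.01 ]
spool (129.92000000000002, 269.44) [0.325 0.443 0.064]
bottle (437.76, 231.68) [ 0.416 -0.528  0.17 ]
brush (424.32, 188.16) [ 0.568 -0.54   0.038]
black1 (388.48, 179.20000000000002) [ 0.601 -0.421  0.044]
black2 (366.08, 157.44) [ 0.677 -0.35   0.044]
tray (120.32000000000001, 232.96) [0.446 0.481 0.045]
[ 0.35996056 -0.00300812  1.69159515]
```

```bash
cat >> h.py <<'E'
def inc(*wps):
    """world waypoints (x,y,z,angle of tool x) -> increments in tool units from the present pose"""
    from scipy.spatial.transform import Rotation as R
    s=manip.state(); q=s['tool_rot']; M=R.from_quat([q[1],q[2],q[3],q[0]]).as_matrix()
    a0=np.arctan2(M[1,0],M[0,0]); print('t',round(float(s['time']),1),'pos',np.round(s['tool_pos'],4),'ang',round(a0,3),'tilt z',M[:,2].round(3),'w',round(float(s['gripper_width']),2),'j6',round(float(s['joint_pos'][5]),2))
    for w in wps:
        d=M.T@(np.array(w[:3])-s['tool_pos'])/.5
        y=-((w[3]-a0+np.pi)%(2*np.pi)-np.pi)/1.5
        print(w,'dx %.3f dy %.3f dz %.3f yaw %.3f'%(*d,y))
E
python3 -c "
from h import *
h=np.pi/2
inc((.43,.289,.23,h),(.43,.289,.105,h),(.55,.289,.105,h))"
```

```text
t 0.1 pos [0.1945 0.5934 0.2302] ang 2.825 tilt z [-0.001 -0.002 -1.   ] w 1.0 j6 -0.12
(0.43, 0.289, 0.23, 1.5707963267948966) dx -0.637 dy -0.432 dz 0.001 yaw 0.836
(0.43, 0.289, 0.105, 1.5707963267948966) dx -0.637 dy -0.431 dz 0.251 yaw 0.836
(0.55, 0.289, 0.105, 1.5707963267948966) dx -0.865 dy -0.356 dz 0.251 yaw 0.836
```

Emit:
send_rows --increments '[{"dx": -0.637, "dy": -0.432, "dz": 0, "yaw": 0.836, "claw": 1}, {"dx": -0.637, "dy": -0.432, "dz": 0, "yaw": 0.836, "claw": 1}, {"dx": -0.637, "dy": -0.432, "dz": 0, "yaw": 0.836, "claw": 1}, {"dx": -0.637, "dy": -0.432, "dz": 0, "yaw": 0.836, "claw": 1}, {"dx": -0.637, "dy": -0.432, "dz": 0, "yaw": 0.836, "claw": 1}, {"dx": -0.637, "dy": -0.432, "dz": 0, "yaw": 0.836, "claw": 1}, {"dx": -0.637, "dy": -0.432, "dz": 0, "yaw": 0.836, "claw": 1}, {"dx": -0.637, "dy": -0.432, "dz": 0, "yaw": 0.836, "claw": 1}, {"dx": -0.637, "dy": -0.432, "dz": 0, "yaw": 0.836, "claw": 1}, {"dx": -0.637, "dy": -0.432, "dz": 0, "yaw": 0.836, "claw": 1}, {"dx": -0.637, "dy": -0.432, "dz": 0, "yaw": 0.836, "claw": 1}, {"dx": -0.637, "dy": -0.432, "dz": 0, "yaw": 0.836, "claw": 1}]'

```text
time: 1.6
tool_pos: [0.4298, 0.2898, 0.2313]
tool_rot: [0.0, 0.707, 0.708, 0.0]
contact_force: [-0.2, -0.9, -1.0]
gripper_width: -0.002
grasp_force: 0.0
```

```bash
python3 - <<'E'
from h import *
h=np.pi/2
inc((.43,.289,.105,h),(.55,.289,.105,h))
a=save('top','top1'); save('wrist','w1')
cv2.imwrite('pics/top1b.png',cv2.resize(a,(800,600),interpolation=cv2.INTER_CUBIC)[:,:,::-1])
E
```

```text
t 1.6 pos [0.4298 0.2898 0.2313] ang 1.572 tilt z [ 0. -0. -1.] w -0.0 j6 0.45
(0.43, 0.289, 0.105, 1.5707963267948966) dx -0.002 dy 0.000 dz 0.253 yaw 0.001
(0.55, 0.289, 0.105, 1.5707963267948966) dx -0.002 dy 0.240 dz 0.253 yaw 0.001
```

View pics/top1b.png

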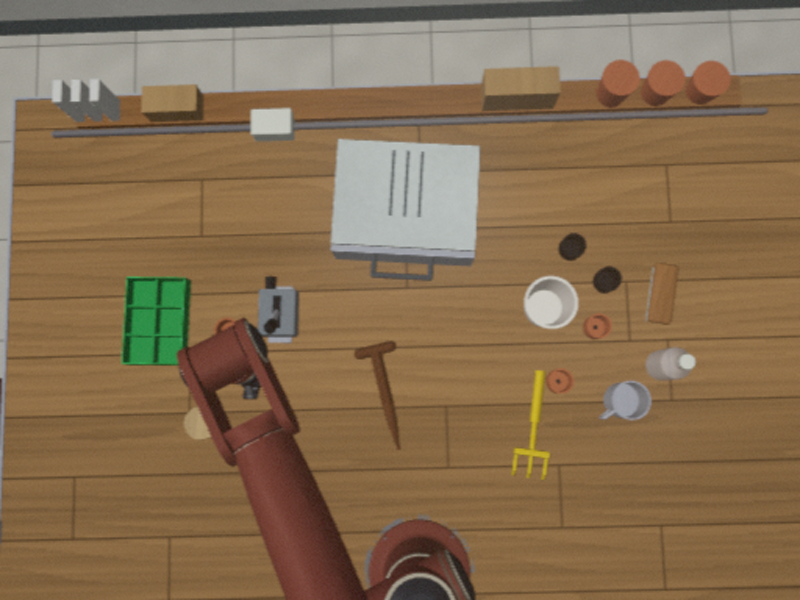

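The area the arm hid before is clear, so only three pots are present. Everything else is unmoved (isolator at (277,312), handle at (402,276)). Pushing the lever to off.

Emit:
send_rows --increments '[{"dz": 0.12, "claw": 1}, {"dz": 0.253, "claw": 1}, {"dz": 0.253, "claw": 1}, {"dz": 0.253, "claw": 1}, {"dz": 0.253, "dy": 0.05, "claw": 1}, {"dz": 0.253, "dy": 0.09, "claw": 1}, {"dz": 0.253, "dy": 0.12, "claw": 1}, {"dz": 0.253, "dy": 0.15, "claw": 1}, {"dz": 0.253, "dy": 0.18, "claw": 1}, {"dz": 0.253, "dy": 0.21, "claw": 1}, {"dz": 0.253, "dy": 0.24, "claw": 1}, {"dz": 0.253, "dy": 0.24, "claw": 1}, {"dz": 0.253, "dy": 0.24, "claw": 1}, {"dz": 0.253, "dy": 0.15, "claw": 1}, {"dz": 0.253, "dy": 0.05, "claw": 1}, {"dz": 0.0, "dy": 0.0, "claw": 1}, {"dz": 0.0, "dy": 0.0, "claw": 1}, {"dz": 0.0, "dy": 0.0, "claw": 1}]'

```text
invalid input
```

```bash
python3 - <<'E'
from h import *
a=save('top','top2')
g=-.075
hx=lambda l,n:np.array([.611,.017])+l*np.array([np.cos(g),np.sin(g)])
p=hx(.024,0); print(p)
inc((*p,.23,np.pi+g),(*p,.062,np.pi+g))
b=manip.grab_frame('wrist')[:,:,::-1]; c=a[150:230,130:230,::-1]; d=manip.grab_frame('scene')[:,:,::-1]
cv2.imwrite('pics/m2.png',np.hstack([cv2.resize(c,(400,320)),cv2.resize(d[100:220,230:380],(400,320))]))
E
```

```text
[0.63493253 0.01520169]
t 1.8 pos [0.43   0.2895 0.2313] ang 1.571 tilt z [ 0.  0. -1.] w 0.0 j6 0.45
(np.float64(0.634932531634693), np.float64(0.015201687025454186), 0.23, 3.066592653589793) dx -0.549 dy 0.410 dz 0.003 yaw -0.997
(np.float64(0.634932531634693), np.float64(0.015201687025454186), 0.062, 3.066592653589793) dx -0.549 dy 0.410 dz 0.339 yaw -0.997
```

View pics/m2.png

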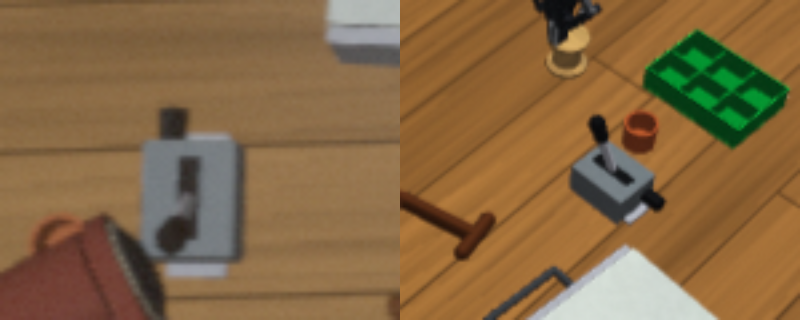

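The move was refused (probably all five keys are needed), so the lever is still on, leaning to the robot. Resending with all five keys.

Emit:
send_rows --increments '[{"dx": 0, "dy": 0, "dz": 0.12, "yaw": 0, "claw": 1}, {"dx": 0, "dy": 0, "dz": 0.253, "yaw": 0, "claw": 1}, {"dx": 0, "dy": 0, "dz": 0.253, "yaw": 0, "claw": 1}, {"dx": 0, "dy": 0, "dz": 0.253, "yaw": 0, "claw": 1}, {"dx": 0, "dy": 0.05, "dz": 0.253, "yaw": 0, "claw": 1}, {"dx": 0, "dy": 0.09, "dz": 0.253, "yaw": 0, "claw": 1}, {"dx": 0, "dy": 0.12, "dz": 0.253, "yaw": 0, "claw": 1}, {"dx": 0, "dy": 0.15, "dz": 0.253, "yaw": 0, "claw": 1}, {"dx": 0, "dy": 0.18, "dz": 0.253, "yaw": 0, "claw": 1}, {"dx": 0, "dy": 0.21, "dz": 0.253, "yaw": 0, "claw": 1}, {"dx": 0, "dy": 0.24, "dz": 0.253, "yaw": 0, "claw": 1}, {"dx": 0, "dy": 0.24, "dz": 0.253, "yaw": 0, "claw": 1}, {"dx": 0, "dy": 0.24, "dz": 0.253, "yaw": 0, "claw": 1}, {"dx": 0, "dy": 0.15, "dz": 0.253, "yaw": 0, "claw": 1}, {"dx": 0, "dy": 0.05, "dz": 0.253, "yaw": 0, "claw": 1}, {"dx": 0, "dy": 0, "dz": 0, "yaw": 0, "claw": 1}, {"dx": 0, "dy": 0, "dz": 0, "yaw": 0, "claw": 1}, {"dx": 0, "dy": 0, "dz": 0, "yaw": 0, "claw": 1}]'

```text
time: 4.1
tool_pos: [0.4317, 0.2909, 0.2381]
tool_rot: [0.002, 0.707, 0.708, 0.006]
contact_force: [0.9, -0.2, -0.5]
gripper_width: -0.004
grasp_force: 0.0
```

```bash
python3 - <<'E'
from h import *
a=save('top','top2')
inc((.635,.015,.23,np.pi-.075),(.635,.015,.062,np.pi-.075))
c=a[150:230,130:230,::-1]; d=manip.grab_frame('scene')[:,:,::-1]
cv2.imwrite('pics/m2b.png',np.hstack([cv2.resize(c,(400,320)),cv2.resize(d[100:220,230:380],(400,320))]))
E
```

```text
t 4.2 pos [0.4309 0.2903 0.2354] ang 1.572 tilt z [ 0.007  0.003 -1.   ] w -0.0 j6 0.45
(0.635, 0.015, 0.23, 3.066592653589793) dx -0.551 dy 0.408 dz 0.012 yaw -0.997
(0.635, 0.015, 0.062, 3.066592653589793) dx -0.552 dy 0.405 dz 0.348 yaw -0.997
```

View pics/m2b.png

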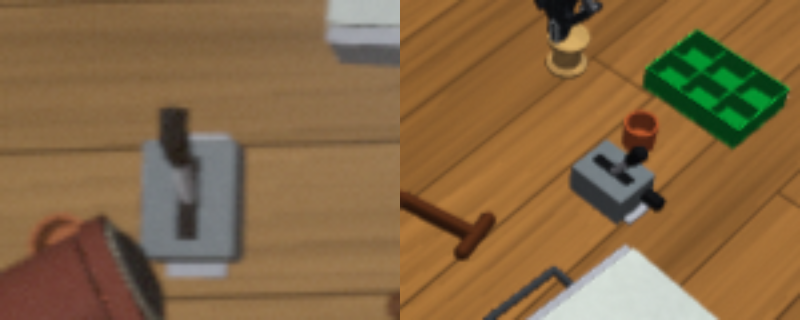

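The lever now leans away from the robot, so it's at OFF. Next is the handle, approached from above.

Emit:
send_rows --increments '[{"dx": -0.549, "dy": 0.41, "dz": 0, "yaw": -0.997, "claw": 1}, {"dx": -0.549, "dy": 0.41, "dz": 0, "yaw": -0.997, "claw": 1}, {"dx": -0.549, "dy": 0.41, "dz": 0, "yaw": -0.997, "claw": 1}, {"dx": -0.549, "dy": 0.41, "dz": 0, "yaw": -0.997, "claw": 1}, {"dx": -0.549, "dy": 0.41, "dz": 0, "yaw": -0.997, "claw": 1}, {"dx": -0.549, "dy": 0.41, "dz": 0, "yaw": -0.997, "claw": 1}, {"dx": -0.549, "dy": 0.41, "dz": 0, "yaw": -0.997, "claw": 1}, {"dx": -0.549, "dy": 0.41, "dz": 0, "yaw": -0.997, "claw": 1}, {"dx": -0.549, "dy": 0.41, "dz": 0, "yaw": -0.997, "claw": 1}, {"dx": -0.549, "dy": 0.41, "dz": 0, "yaw": -0.997, "claw": 1}, {"dx": -0.549, "dy": 0.41, "dz": 0, "yaw": -0.997, "claw": 1}, {"dx": -0.549, "dy": 0.41, "dz": 0, "yaw": -0.997, "claw": 1}, {"dx": -0.549, "dy": 0.41, "dz": 0, "yaw": -0.997, "claw": 1}]'

```text
time: 5.82
tool_pos: [0.635, 0.0149, 0.2312]
tool_rot: [-0.0, 0.038, 0.999, -0.0]
contact_force: [-0.5, 0.0, -0.0]
gripper_width: -0.001
grasp_force: 0.0
```

```bash
cat >> h.py <<'E'
def wcam():
    from scipy.spatial.transform import Rotation as R
    s=manip.state(); q=s['tool_rot']; T=np.eye(4); T[:3,:3]=R.from_quat([q[1],q[2],q[3],q[0]]).as_matrix(); T[:3,3]=s['tool_pos']
    p=manip.camera_params('wrist'); return T@p['tool_from_camera'],np.array(p['camera_matrix'])
def wpx(C,K,u,v,z):
    d=C[:3,:3]@np.linalg.inv(K)@[u,v,1]; c=C[:3,3]; return c+d*(z-c[2])/d[2]
def wproj(C,K,P):
    q=K@(C[:3,:3].T@(np.array(P)-C[:3,3])); return q[:2]/q[2]
E
python3 - <<'E'
from h import *
inc((.635,.015,.062,np.pi-.075))
C,K=wcam(); b=save('wrist','w3')
for P in[(.611,.017,.09),(.616,.076,.09),(.606,-.042,.09),(.6525,.014,.108),(.635,.015,.08)]: print(P,wproj(C,K,P).round(0))
cv2.imwrite('pics/w3b.png',cv2.resize(b[:,:,::-1],(800,600)))
E
```

```text
t 5.8 pos [0.635  0.0149 0.2312] ang 3.066 tilt z [-0. -0. -1.] w -0.0 j6 -1.59
(0.635, 0.015, 0.062, 3.066592653589793) dx 0.000 dy 0.000 dz 0.338 yaw -0.000
(0.611, 0.017, 0.09) [258. 155.]
(0.616, 0.076, 0.09) [320. 155.]
(0.606, -0.042, 0.09) [197. 154.]
(0.6525, 0.014, 0.108) [258. 202.]
(0.635, 0.015, 0.08) [258. 176.]
```

View pics/w3b.png

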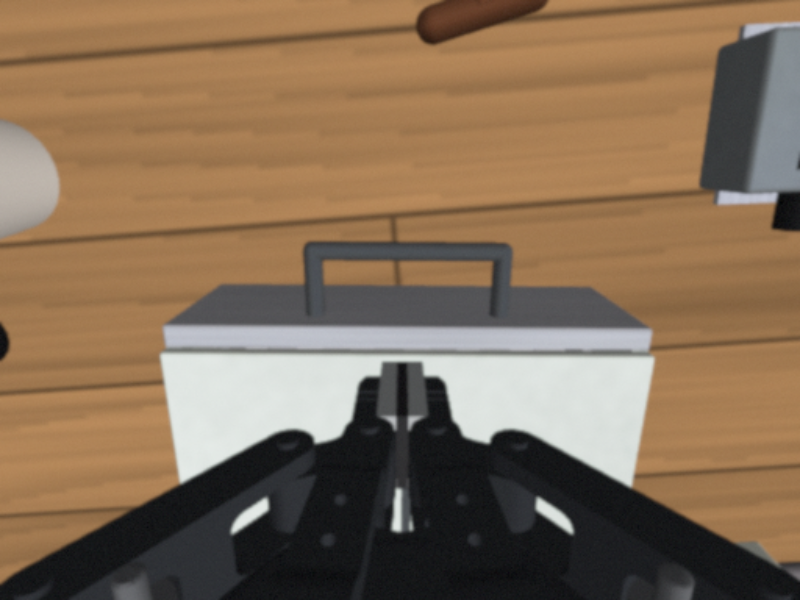

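The bar is at about (408,251) in 800x600, running level, with the panel's front top edge at y≈325. That puts both about 5 mm farther than I estimated. The yaw is right.

```bash
python3 - <<'E'
from h import *
C,K=wcam(); k=512/800
for u,v,z in[(408,251,.088),(305,250,.088),(512,250,.088),(165,325,.108),(651,327,.108),(162,353,.115),(653,357,.115)]: print(wpx(C,K,u*k,v*k,z).round(4))
g=-.075; e=np.array([np.cos(g),np.sin(g)])
inc((.64,.014,.062,np.pi+g),(.64-.18*e[0],.014-.18*e[1],.062,np.pi+g))
E
```

```text
[0.6174 0.0193 0.088 ]
[ 0.612  -0.0446  0.088 ]
[0.6216 0.084  0.088 ]
[ 0.6479 -0.1313  0.108 ]
[0.6713 0.1636 0.108 ]
[ 0.6632 -0.1331  0.115 ]
[0.688  0.1626 0.115 ]
t 5.9 pos [0.6351 0.015  0.2313] ang 3.066 tilt z [ 0. -0. -1.] w -0.0 j6 -1.59
(0.64, 0.014, 0.062, 3.066592653589793) dx -0.010 dy -0.001 dz 0.339 yaw -0.000
(np.float64(0.4605060127398027), np.float64(0.02748734730909362), 0.062, 3.066592653589793) dx 0.350 dy -0.001 dz 0.339 yaw -0.000
```

Emit:
send_rows --increments '[{"dx": -0.012, "dy": 0, "dz": 0.12, "yaw": 0, "claw": 1}, {"dx": -0.012, "dy": 0, "dz": 0.24, "yaw": 0, "claw": 1}, {"dx": -0.012, "dy": 0, "dz": 0.339, "yaw": 0, "claw": 1}, {"dx": -0.012, "dy": 0, "dz": 0.339, "yaw": 0, "claw": 1}, {"dx": -0.012, "dy": 0, "dz": 0.339, "yaw": 0, "claw": 1}, {"dx": 0.0, "dy": 0, "dz": 0.339, "yaw": 0, "claw": 1}, {"dx": 0.03, "dy": 0, "dz": 0.339, "yaw": 0, "claw": 1}, {"dx": 0.06, "dy": 0, "dz": 0.339, "yaw": 0, "claw": 1}, {"dx": 0.1, "dy": 0, "dz": 0.339, "yaw": 0, "claw": 1}, {"dx": 0.14, "dy": 0, "dz": 0.339, "yaw": 0, "claw": 1}, {"dx": 0.18, "dy": 0, "dz": 0.339, "yaw": 0, "claw": 1}, {"dx": 0.22, "dy": 0, "dz": 0.339, "yaw": 0, "claw": 1}, {"dx": 0.25, "dy": 0, "dz": 0.339, "yaw": 0, "claw": 1}, {"dx": 0.28, "dy": 0, "dz": 0.339, "yaw": 0, "claw": 1}, {"dx": 0.298, "dy": 0, "dz": 0.339, "yaw": 0, "claw": 1}, {"dx": 0.298, "dy": 0, "dz": 0.339, "yaw": 0, "claw": 1}, {"dx": 0.298, "dy": 0, "dz": 0.339, "yaw": 0, "claw": 1}]'

```text
time: 8.0
tool_pos: [0.486, 0.026, 0.0614]
tool_rot: [-0.001, 0.038, 0.999, -0.0]
contact_force: [-0.3, 0.1, 0.6]
gripper_width: 0.004
grasp_force: 0.0
```

Emit:
send_rows --increments '[{"dx": 0.006, "dy": 0, "dz": 0, "yaw": 0, "claw": 1}, {"dx": 0.012, "dy": 0, "dz": 0, "yaw": 0, "claw": 1}, {"dx": 0.016, "dy": 0, "dz": 0, "yaw": 0, "claw": 1}, {"dx": 0.016, "dy": 0, "dz": 0, "yaw": 0, "claw": 1}]'

```text
time: 8.5
tool_pos: [0.485, 0.026, 0.0622]
tool_rot: [0.009, 0.038, 0.999, -0.0]
contact_force: [26.5, -0.5, -22.2]
gripper_width: -0.0
grasp_force: 13.1
```

Force rose to 26 N with no further motion, so the drawer is on its stop, fully out. Backing off and lifting.

Emit:
send_rows --increments '[{"dx": -0.03, "dy": 0, "dz": 0, "yaw": 0, "claw": 1}, {"dx": -0.03, "dy": 0, "dz": 0, "yaw": 0, "claw": 1}, {"dx": -0.03, "dy": 0, "dz": -0.1, "yaw": 0, "claw": 1}, {"dx": -0.03, "dy": 0, "dz": -0.2, "yaw": 0, "claw": 1}, {"dx": -0.03, "dy": 0, "dz": -0.38, "yaw": 0, "claw": 1}, {"dx": -0.03, "dy": 0, "dz": -0.38, "yaw": 0, "claw": 1}, {"dx": -0.03, "dy": 0, "dz": -0.38, "yaw": 0, "claw": 1}, {"dx": -0.03, "dy": 0, "dz": -0.38, "yaw": 0, "claw": 1}]'

```text
time: 9.5
tool_pos: [0.4924, 0.0257, 0.2499]
tool_rot: [-0.002, 0.038, 0.999, 0.0]
contact_force: [0.5, 0.5, 0.1]
gripper_width: -0.001
grasp_force: 0.0
```

```bash
python3 - <<'E'
from h import *
C,K=wcam(); b=save('wrist','w4'); a=save('top','top4')
inc((.515,.394,.25,np.pi/2),(.515,.394,.008,np.pi/2))
x=cv2.resize(b[:,:,::-1],(512,384)); y=a[130:290,110:402,::-1]
cv2.imwrite('pics/m4.png',np.vstack([cv2.resize(b[:,:,::-1],(380,285)),np.zeros((5,380,3),np.uint8),cv2.resize(y,(380,208))])) if 0 else cv2.imwrite('pics/m4.png',cv2.resize(b[:,:,::-1],(800,600)))
E
```

```text
t 9.6 pos [0.4922 0.0257 0.2492] ang 3.066 tilt z [-0.004  0.    -1.   ] w -0.0 j6 -1.59
(0.515, 0.394, 0.25, 1.5707963267948966) dx 0.010 dy 0.738 dz -0.002 yaw 0.997
(0.515, 0.394, 0.008, 1.5707963267948966) dx 0.008 dy 0.738 dz 0.482 yaw 0.997
```

View pics/m4.png

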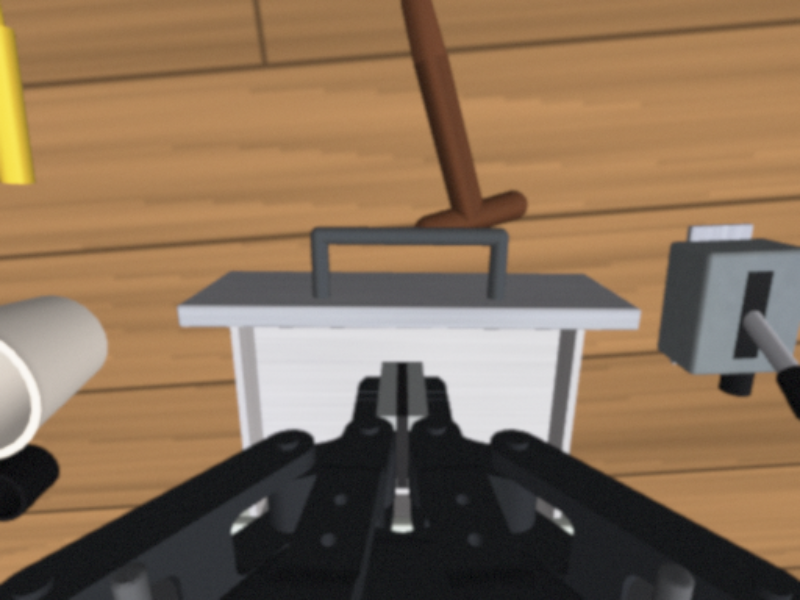

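The drawer is open with a clear floor, and the dibber is untouched (head at (470,215)). Going to pot A.

Emit:
send_rows --increments '[{"dx": 0.01, "dy": 0.738, "dz": 0, "yaw": 0.997, "claw": -1}, {"dx": 0.01, "dy": 0.738, "dz": 0, "yaw": 0.997, "claw": -1}, {"dx": 0.01, "dy": 0.738, "dz": 0, "yaw": 0.997, "claw": -1}, {"dx": 0.01, "dy": 0.738, "dz": 0, "yaw": 0.997, "claw": -1}, {"dx": 0.01, "dy": 0.738, "dz": 0, "yaw": 0.997, "claw": -1}, {"dx": 0.01, "dy": 0.738, "dz": 0, "yaw": 0.997, "claw": -1}, {"dx": 0.01, "dy": 0.738, "dz": 0, "yaw": 0.997, "claw": -1}, {"dx": 0.01, "dy": 0.738, "dz": 0, "yaw": 0.997, "claw": -1}, {"dx": 0.01, "dy": 0.738, "dz": 0, "yaw": 0.997, "claw": -1}, {"dx": 0.01, "dy": 0.738, "dz": 0, "yaw": 0.997, "claw": -1}, {"dx": 0.01, "dy": 0.738, "dz": 0, "yaw": 0.997, "claw": -1}, {"dx": 0.01, "dy": 0.738, "dz": 0, "yaw": 0.997, "claw": -1}]'

```text
time: 11.1
tool_pos: [0.5161, 0.3937, 0.2514]
tool_rot: [-0.0, 0.707, 0.707, -0.0]
contact_force: [0.1, -0.6, -0.6]
gripper_width: 1.001
grasp_force: 0.0
```

```bash
cat >> h.py <<'E'
def findpots(name, near=None):
    """terracotta blobs in the wrist picture: ellipse of the outline, centre at mid height"""
    C,K=wcam(); b=save('wrist',name); hsv=cv2.cvtColor(b,cv2.COLOR_RGB2HSV)
    m=((hsv[:,:,0]<13)&(hsv[:,:,1]>130)&(hsv[:,:,2]>60)).astype(np.uint8)
    m=cv2.morphologyEx(m,cv2.MORPH_OPEN,np.ones((3,3))); m=cv2.morphologyEx(m,cv2.MORPH_CLOSE,np.ones((9,9)))
    n,l,st,ce=cv2.connectedComponentsWithStats(m)
    for i in range(1,n):
        if st[i,4]>500: print('blob',st[i],ce[i].round(0),'at z.03',wpx(C,K,*ce[i],.03).round(4))
    return C,K,b
E
python3 - <<'E'
from h import *
C,K,b=findpots('w5'); inc((.515,.394,.008,np.pi/2))
print(wproj(C,K,(.515,.394,.044)),wproj(C,K,(.515,.394,0)))
cv2.imwrite('pics/w5b.png',cv2.resize(b[:,:,::-1],(512,384)))
E
```

```text
blob [ 237  134   46   49 1722] [260. 158.] at z.03 [0.519  0.3978 0.03  ]
t 11.2 pos [0.5162 0.3937 0.2516] ang 1.571 tilt z [-0. -0. -1.] w 1.0 j6 0.54
(0.515, 0.394, 0.008, 1.5707963267948966) dx 0.001 dy -0.002 dz 0.487 yaw 0.000
[256.37655628 163.58830274] [256.4501222  156.82028507]
```

View pics/w5b.png

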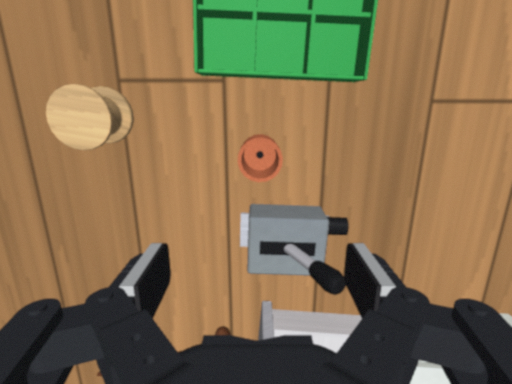

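The pot is alone in view at (260,158), clear of the isolator and tray. Descending and gripping.

Emit:
send_rows --increments '[{"dx": 0.007, "dy": 0.006, "dz": 0.12, "yaw": 0, "claw": -1}, {"dx": 0.007, "dy": 0.006, "dz": 0.24, "yaw": 0, "claw": -1}, {"dx": 0.007, "dy": 0.006, "dz": 0.36, "yaw": 0, "claw": -1}, {"dx": 0.007, "dy": 0.006, "dz": 0.44, "yaw": 0, "claw": -1}, {"dx": 0.007, "dy": 0.006, "dz": 0.485, "yaw": 0, "claw": -1}, {"dx": 0.007, "dy": 0.006, "dz": 0.485, "yaw": 0, "claw": -1}, {"dx": 0.007, "dy": 0.006, "dz": 0.485, "yaw": 0, "claw": 1}, {"dx": 0.007, "dy": 0.006, "dz": 0.485, "yaw": 0, "claw": 1}, {"dx": 0.007, "dy": 0.006, "dz": 0.485, "yaw": 0, "claw": 1}, {"dx": 0.007, "dy": 0.006, "dz": 0.485, "yaw": 0, "claw": 1}, {"dx": 0.007, "dy": 0.006, "dz": 0.485, "yaw": 0, "claw": 1}, {"dx": 0.007, "dy": 0.006, "dz": 0.485, "yaw": 0, "claw": 1}]'

```text
time: 12.65
tool_pos: [0.5213, 0.3987, 0.0125]
tool_rot: [0.001, 0.707, 0.707, 0.003]
contact_force: [0.7, 0.5, 6.6]
gripper_width: 0.614
grasp_force: 63.8
```

```bash
python3 - <<'E'
from h import *
print(manip.state()['grasp_force'])
inc((.519,.397,.25,1.571),(.599,.101,.25,1.496),(.599,.101,.031,1.496))
E
```

```text
63.75253915786743
t 12.7 pos [0.5213 0.3987 0.0125] ang 1.571 tilt z [ 0.004  0.003 -1.   ] w 0.61 j6 0.54
(0.519, 0.397, 0.25, 1.571) dx -0.002 dy -0.002 dz -0.475 yaw -0.000
(0.599, 0.101, 0.25, 1.496) dx -0.594 dy 0.158 dz -0.476 yaw 0.050
(0.599, 0.101, 0.031, 1.496) dx -0.595 dy 0.156 dz -0.038 yaw 0.050
```

Emit:
send_rows --increments '[{"dx": 0, "dy": 0, "dz": -0.12, "yaw": 0, "claw": 1}, {"dx": 0, "dy": 0, "dz": -0.24, "yaw": 0, "claw": 1}, {"dx": 0, "dy": 0, "dz": -0.36, "yaw": 0, "claw": 1}, {"dx": 0, "dy": 0, "dz": -0.48, "yaw": 0, "claw": 1}, {"dx": -0.1, "dy": 0.03, "dz": -0.48, "yaw": 0.01, "claw": 1}, {"dx": -0.2, "dy": 0.06, "dz": -0.48, "yaw": 0.02, "claw": 1}, {"dx": -0.3, "dy": 0.09, "dz": -0.48, "yaw": 0.03, "claw": 1}, {"dx": -0.4, "dy": 0.12, "dz": -0.48, "yaw": 0.04, "claw": 1}, {"dx": -0.5, "dy": 0.15, "dz": -0.48, "yaw": 0.05, "claw": 1}, {"dx": -0.594, "dy": 0.168, "dz": -0.48, "yaw": 0.05, "claw": 1}, {"dx": -0.594, "dy": 0.168, "dz": -0.48, "yaw": 0.05, "claw": 1}, {"dx": -0.594, "dy": 0.168, "dz": -0.48, "yaw": 0.05, "claw": 1}, {"dx": -0.594, "dy": 0.168, "dz": -0.38, "yaw": 0.05, "claw": 1}, {"dx": -0.594, "dy": 0.168, "dz": -0.28, "yaw": 0.05, "claw": 1}, {"dx": -0.594, "dy": 0.168, "dz": -0.18, "yaw": 0.05, "claw": 1}, {"dx": -0.594, "dy": 0.168, "dz": -0.12, "yaw": 0.05, "claw": 1}, {"dx": -0.594, "dy": 0.168, "dz": -0.08, "yaw": 0.05, "claw": 1}, {"dx": -0.594, "dy": 0.168, "dz": -0.06, "yaw": 0.05, "claw": 1}, {"dx": -0.594, "dy": 0.168, "dz": -0.05, "yaw": 0.05, "claw": 1}, {"dx": -0.594, "dy": 0.168, "dz": -0.047, "yaw": 0.05, "claw": 1}]'

```text
time: 15.15
tool_pos: [0.6041, 0.1006, 0.0338]
tool_rot: [0.001, 0.733, 0.68, 0.001]
contact_force: [0.0, 0.0, -0.8]
gripper_width: 0.614
grasp_force: 63.4
```

Emit:
send_rows --increments '[{"dx": 0, "dy": 0, "dz": 0, "yaw": 0, "claw": 1}, {"dx": 0, "dy": 0, "dz": 0, "yaw": 0, "claw": 1}]'

```text
time: 15.4
tool_pos: [0.6038, 0.1004, 0.0336]
tool_rot: [0.0, 0.733, 0.68, 0.001]
contact_force: [-0.3, 0.1, -0.5]
gripper_width: 0.614
grasp_force: 63.4
```

```bash
python3 - <<'E'
from h import *
inc((.604,.100,.0325,1.496),(.604,.1,.25,1.496))
s=manip.state(); print(s['contact_force'],s['grasp_force'])
E
```

```text
t 15.4 pos [0.6038 0.1004 0.0336] ang 1.496 tilt z [ 0.001  0.    -1.   ] w 0.61 j6 0.12
(0.604, 0.1, 0.0325, 1.496) dx -0.001 dy 0.000 dz 0.002 yaw -0.000
(0.604, 0.1, 0.25, 1.496) dx -0.001 dy 0.001 dz -0.433 yaw -0.000
[-0.26377198  0.11242384 -0.48360276] 63.35388779640198
```

Emit:
send_rows --increments '[{"dx": 0, "dy": 0, "dz": 0.004, "yaw": 0, "claw": 1}, {"dx": 0, "dy": 0, "dz": 0.004, "yaw": 0, "claw": 1}, {"dx": 0, "dy": 0, "dz": 0.004, "yaw": 0, "claw": -0.5}, {"dx": 0, "dy": 0, "dz": 0.004, "yaw": 0, "claw": -0.5}, {"dx": 0, "dy": 0, "dz": 0.004, "yaw": 0, "claw": -0.5}, {"dx": 0, "dy": 0, "dz": 0.004, "yaw": 0, "claw": -0.5}, {"dx": 0, "dy": 0, "dz": -0.05, "yaw": 0, "claw": -0.5}, {"dx": 0, "dy": 0, "dz": -0.12, "yaw": 0, "claw": -0.5}, {"dx": 0, "dy": 0, "dz": -0.24, "yaw": 0, "claw": -0.5}, {"dx": 0, "dy": 0, "dz": -0.36, "yaw": 0, "claw": -0.5}, {"dx": 0, "dy": 0, "dz": -0.44, "yaw": 0, "claw": -0.5}, {"dx": 0, "dy": 0, "dz": -0.44, "yaw": 0, "claw": -0.5}, {"dx": 0, "dy": 0, "dz": -0.44, "yaw": 0, "claw": -0.5}]'

```text
time: 17.02
tool_pos: [0.6028, 0.1004, 0.252]
tool_rot: [-0.0, 0.733, 0.68, -0.0]
contact_force: [0.1, -0.5, -0.5]
gripper_width: 0.752
grasp_force: 0.0
```

```bash
python3 - <<'E'
from h import *
C,K,b=findpots('w6')
inc((.505,-.391,.25,1.25),(.39,-.307,.25,1.571))
cv2.imwrite('pics/w6b.png',b[:,:,::-1])
E
```

```text
blob [ 236  141   44   48 1649] [257. 165.] at z.03 [0.6024 0.0959 0.03  ]
blob [  10  147  152   78 2227] [ 98. 193.] at z.03 [0.3955 0.0751 0.03  ]
t 17.1 pos [0.6024 0.1004 0.2509] ang 1.496 tilt z [-0.003 -0.    -1.   ] w 0.75 j6 0.12
(0.505, -0.391, 0.25, 1.25) dx -0.995 dy -0.121 dz 0.002 yaw 0.164
(0.39, -0.307, 0.25, 1.571) dx -0.844 dy -0.362 dz 0.003 yaw -0.050
```

View pics/w6b.png

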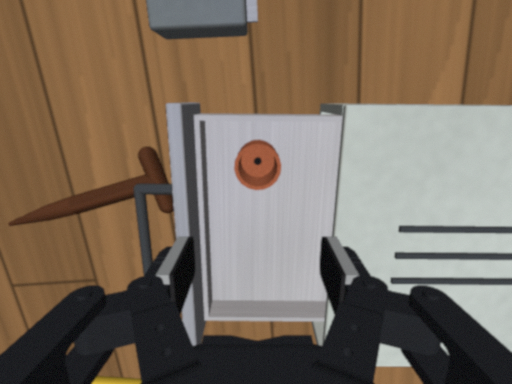

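Pot 1 stands upright in the drawer at (257,165) with room to its right. Next is pot C.

Emit:
send_rows --increments '[{"dx": -0.844, "dy": -0.362, "dz": 0, "yaw": -0.05, "claw": -1}, {"dx": -0.844, "dy": -0.362, "dz": 0, "yaw": -0.05, "claw": -1}, {"dx": -0.844, "dy": -0.362, "dz": 0, "yaw": -0.05, "claw": -1}, {"dx": -0.844, "dy": -0.362, "dz": 0, "yaw": -0.05, "claw": -1}, {"dx": -0.844, "dy": -0.362, "dz": 0, "yaw": -0.05, "claw": -1}, {"dx": -0.844, "dy": -0.362, "dz": 0, "yaw": -0.05, "claw": -1}, {"dx": -0.844, "dy": -0.362, "dz": 0, "yaw": -0.05, "claw": -1}, {"dx": -0.844, "dy": -0.362, "dz": 0, "yaw": -0.05, "claw": -1}, {"dx": -0.844, "dy": -0.362, "dz": 0, "yaw": -0.05, "claw": -1}, {"dx": -0.844, "dy": -0.362, "dz": 0, "yaw": -0.05, "claw": -1}, {"dx": -0.844, "dy": -0.362, "dz": 0, "yaw": -0.05, "claw": -1}, {"dx": -0.844, "dy": -0.362, "dz": 0, "yaw": -0.05, "claw": -1}]'

```text
time: 18.58
tool_pos: [0.3916, -0.3061, 0.2527]
tool_rot: [-0.0, 0.707, 0.708, 0.0]
contact_force: [0.4, -0.3, -0.7]
gripper_width: 0.999
grasp_force: 0.0
```

```bash
python3 - <<'E'
from h import *
C,K,b=findpots('w7'); inc((.39,-.307,.012,1.571))
cv2.imwrite('pics/w7b.png',b[:,:,::-1])
E
```

```text
blob [ 234  143   46   48 1704] [257. 167.] at z.03 [ 0.3907 -0.3129  0.03  ]
blob [ 320  205   47   49 1620] [341. 228.] at z.03 [ 0.5039 -0.3955  0.03  ]
t 18.6 pos [ 0.3915 -0.3062  0.2528] ang 1.572 tilt z [ 0. -0. -1.] w 1.0 j6 -0.81
(0.39, -0.307, 0.012, 1.571) dx -0.002 dy -0.003 dz 0.482 yaw 0.001
```

View pics/w7b.png

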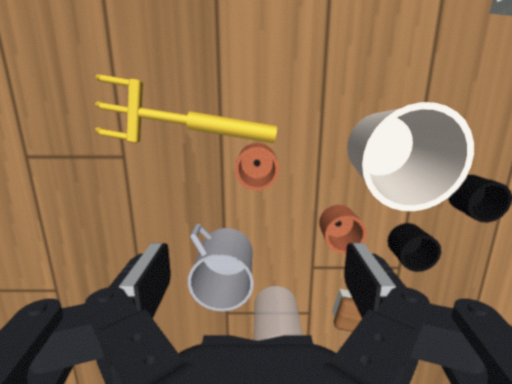

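Pot C is at (257,167), with the rake just above it (lower edge at row ~140) and pot B at (341,228). Closing along x keeps the fingers clear of both.

Emit:
send_rows --increments '[{"dx": -0.013, "dy": -0.002, "dz": 0.12, "yaw": 0, "claw": -1}, {"dx": -0.013, "dy": -0.002, "dz": 0.24, "yaw": 0, "claw": -1}, {"dx": -0.013, "dy": -0.002, "dz": 0.36, "yaw": 0, "claw": -1}, {"dx": -0.013, "dy": -0.002, "dz": 0.44, "yaw": 0, "claw": -1}, {"dx": -0.013, "dy": -0.002, "dz": 0.48, "yaw": 0, "claw": -1}, {"dx": -0.013, "dy": -0.002, "dz": 0.48, "yaw": 0, "claw": -1}, {"dx": -0.013, "dy": -0.002, "dz": 0.48, "yaw": 0, "claw": 1}, {"dx": -0.013, "dy": -0.002, "dz": 0.48, "yaw": 0, "claw": 1}, {"dx": -0.013, "dy": -0.002, "dz": 0.48, "yaw": 0, "claw": 1}, {"dx": -0.013, "dy": -0.002, "dz": 0.48, "yaw": 0, "claw": 1}, {"dx": -0.013, "dy": -0.002, "dz": 0.48, "yaw": 0, "claw": 1}, {"dx": -0.013, "dy": -0.002, "dz": 0.48, "yaw": 0, "claw": 1}]'

```text
time: 20.12
tool_pos: [0.3914, -0.3147, 0.015]
tool_rot: [0.002, 0.707, 0.707, -0.0]
contact_force: [0.1, -0.1, 6.6]
gripper_width: 0.613
grasp_force: 63.6
```

```bash
python3 - <<'E'
from h import *
inc((.39,-.313,.25,1.571),(.598,.0205,.25,1.496),(.592,-.059,.25,1.496),(.592,-.059,.033,1.496))
E
```

```text
t 20.1 pos [ 0.3914 -0.3147  0.015 ] ang 1.571 tilt z [ 0.003 -0.003 -1.   ] w 0.61 j6 -0.83
(0.39, -0.313, 0.25, 1.571) dx 0.002 dy -0.002 dz -0.470 yaw -0.000
(0.598, 0.0205, 0.25, 1.496) dx 0.669 dy 0.414 dz -0.471 yaw 0.050
(0.592, -0.059, 0.25, 1.496) dx 0.510 dy 0.402 dz -0.470 yaw 0.050
(0.592, -0.059, 0.033, 1.496) dx 0.511 dy 0.401 dz -0.036 yaw 0.050
```

Emit:
send_rows --increments '[{"dx": 0, "dy": 0, "dz": -0.12, "yaw": 0, "claw": 1}, {"dx": 0, "dy": 0, "dz": -0.24, "yaw": 0, "claw": 1}, {"dx": 0, "dy": 0, "dz": -0.36, "yaw": 0, "claw": 1}, {"dx": 0, "dy": 0, "dz": -0.47, "yaw": 0, "claw": 1}, {"dx": 0.09, "dy": 0.07, "dz": -0.47, "yaw": 0.01, "claw": 1}, {"dx": 0.17, "dy": 0.14, "dz": -0.47, "yaw": 0.02, "claw": 1}, {"dx": 0.25, "dy": 0.2, "dz": -0.47, "yaw": 0.03, "claw": 1}, {"dx": 0.34, "dy": 0.27, "dz": -0.47, "yaw": 0.04, "claw": 1}, {"dx": 0.43, "dy": 0.34, "dz": -0.47, "yaw": 0.05, "claw": 1}, {"dx": 0.509, "dy": 0.402, "dz": -0.47, "yaw": 0.05, "claw": 1}, {"dx": 0.509, "dy": 0.402, "dz": -0.47, "yaw": 0.05, "claw": 1}, {"dx": 0.509, "dy": 0.402, "dz": -0.47, "yaw": 0.05, "claw": 1}, {"dx": 0.509, "dy": 0.402, "dz": -0.37, "yaw": 0.05, "claw": 1}, {"dx": 0.509, "dy": 0.402, "dz": -0.27, "yaw": 0.05, "claw": 1}, {"dx": 0.509, "dy": 0.402, "dz": -0.17, "yaw": 0.05, "claw": 1}, {"dx": 0.509, "dy": 0.402, "dz": -0.11, "yaw": 0.05, "claw": 1}, {"dx": 0.509, "dy": 0.402, "dz": -0.07, "yaw": 0.05, "claw": 1}, {"dx": 0.509, "dy": 0.402, "dz": -0.05, "yaw": 0.05, "claw": 1}, {"dx": 0.509, "dy": 0.402, "dz": -0.043, "yaw": 0.05, "claw": 1}, {"dx": 0.509, "dy": 0.402, "dz": -0.043, "yaw": 0.05, "claw": 1}]'

```text
time: 22.62
tool_pos: [0.5919, -0.0591, 0.0354]
tool_rot: [0.001, 0.733, 0.68, 0.001]
contact_force: [0.4, 0.6, -1.2]
gripper_width: 0.615
grasp_force: 63.7
```

Emit:
send_rows --increments '[{"dx": 0, "dy": 0, "dz": 0, "yaw": 0, "claw": 1}, {"dx": 0, "dy": 0, "dz": 0.002, "yaw": 0, "claw": 1}, {"dx": 0, "dy": 0, "dz": 0.002, "yaw": 0, "claw": -0.5}, {"dx": 0, "dy": 0, "dz": 0.002, "yaw": 0, "claw": -0.5}, {"dx": 0, "dy": 0, "dz": 0.002, "yaw": 0, "claw": -0.5}, {"dx": 0, "dy": 0, "dz": 0.002, "yaw": 0, "claw": -0.5}, {"dx": 0, "dy": 0, "dz": -0.05, "yaw": 0, "claw": -0.5}, {"dx": 0, "dy": 0, "dz": -0.12, "yaw": 0, "claw": -0.5}, {"dx": 0, "dy": 0, "dz": -0.24, "yaw": 0, "claw": -0.5}, {"dx": 0, "dy": 0, "dz": -0.36, "yaw": 0, "claw": -0.5}, {"dx": 0, "dy": 0, "dz": -0.43, "yaw": 0, "claw": -0.5}, {"dx": 0, "dy": 0, "dz": -0.43, "yaw": 0, "claw": -0.5}, {"dx": 0, "dy": 0, "dz": -0.43, "yaw": 0, "claw": -0.5}]'

```text
time: 24.25
tool_pos: [0.5905, -0.0587, 0.2478]
tool_rot: [-0.001, 0.733, 0.68, -0.001]
contact_force: [-0.3, -0.0, -1.1]
gripper_width: 0.751
grasp_force: 0.0
```

```bash
python3 - <<'E'
from h import *
C,K,b=findpots('w8')
inc((.504,-.3955,.25,1.25))
E
```

```text
blob [ 232    0   53   43 1811] [258.  18.] at z.03 [0.6025 0.0984 0.03  ]
blob [128  31  32  53 917] [143.  55.] at z.03 [0.4728 0.071  0.03  ]
blob [   0   46  115   53 1791] [58. 72.] at z.03 [0.3733 0.061  0.03  ]
blob [ 236  140   45   48 1697] [258. 164.] at z.03 [ 0.591  -0.0612  0.03  ]
t 24.3 pos [ 0.5901 -0.0586  0.2469] ang 1.496 tilt z [-0.004  0.001 -1.   ] w 0.75 j6 -0.15
(0.504, -0.3955, 0.25, 1.25) dx -0.685 dy -0.121 dz -0.006 yaw 0.164
```

Both placed pots read at the right spots: (0.6025, 0.098) and (0.591, -0.061). Now pot B.

Emit:
send_rows --increments '[{"dx": -0.685, "dy": -0.121, "dz": -0.006, "yaw": 0.164, "claw": -1}, {"dx": -0.685, "dy": -0.121, "dz": -0.006, "yaw": 0.164, "claw": -1}, {"dx": -0.685, "dy": -0.121, "dz": -0.006, "yaw": 0.164, "claw": -1}, {"dx": -0.685, "dy": -0.121, "dz": -0.006, "yaw": 0.164, "claw": -1}, {"dx": -0.685, "dy": -0.121, "dz": -0.006, "yaw": 0.164, "claw": -1}, {"dx": -0.685, "dy": -0.121, "dz": -0.006, "yaw": 0.164, "claw": -1}, {"dx": -0.685, "dy": -0.121, "dz": -0.006, "yaw": 0.164, "claw": -1}, {"dx": -0.685, "dy": -0.121, "dz": -0.006, "yaw": 0.164, "claw": -1}, {"dx": -0.685, "dy": -0.121, "dz": -0.006, "yaw": 0.164, "claw": -1}, {"dx": -0.685, "dy": -0.121, "dz": -0.006, "yaw": 0.164, "claw": -1}]'

```text
time: 25.55
tool_pos: [0.5055, -0.3948, 0.2522]
tool_rot: [-0.0, 0.811, 0.586, 0.0]
contact_force: [0.3, -0.0, 1.2]
gripper_width: 1.0
grasp_force: 0.0
```

```bash
python3 - <<'E'
from h import *
C,K,b=findpots('w9'); inc((.504,-.3955,.013,1.25))
cv2.imwrite('pics/w9b.png',b[:,:,::-1])
E
```

```text
blob [ 235  141   46   48 1715] [258. 165.] at z.03 [ 0.5049 -0.3992  0.03  ]
t 25.6 pos [ 0.5056 -0.3949  0.2524] ang 1.251 tilt z [ 0. -0. -1.] w 1.0 j6 -0.46
(0.504, -0.3955, 0.013, 1.25) dx -0.002 dy -0.003 dz 0.479 yaw 0.001
```

View pics/w9b.png

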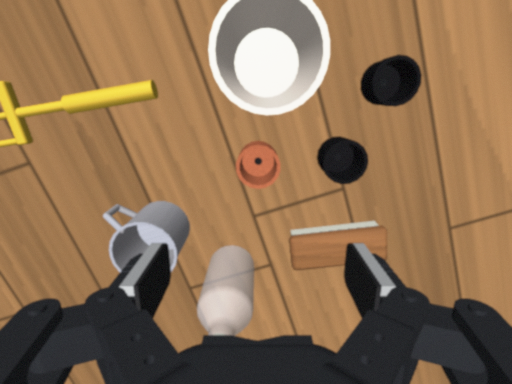

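Pot B is at (258,165): the planter is well above it, the black pot's edge is at column 318, and the bottle is behind. There's clearance on every side, so I'll grip it.

Emit:
send_rows --increments '[{"dx": -0.008, "dy": 0.001, "dz": 0.12, "yaw": 0, "claw": -1}, {"dx": -0.008, "dy": 0.001, "dz": 0.24, "yaw": 0, "claw": -1}, {"dx": -0.008, "dy": 0.001, "dz": 0.36, "yaw": 0, "claw": -1}, {"dx": -0.008, "dy": 0.001, "dz": 0.44, "yaw": 0, "claw": -1}, {"dx": -0.008, "dy": 0.001, "dz": 0.479, "yaw": 0, "claw": -1}, {"dx": -0.008, "dy": 0.001, "dz": 0.479, "yaw": 0, "claw": -1}, {"dx": -0.008, "dy": 0.001, "dz": 0.479, "yaw": 0, "claw": 1}, {"dx": -0.008, "dy": 0.001, "dz": 0.479, "yaw": 0, "claw": 1}, {"dx": -0.008, "dy": 0.001, "dz": 0.479, "yaw": 0, "claw": 1}, {"dx": -0.008, "dy": 0.001, "dz": 0.479, "yaw": 0, "claw": 1}, {"dx": -0.008, "dy": 0.001, "dz": 0.479, "yaw": 0, "claw": 1}, {"dx": -0.008, "dy": 0.001, "dz": 0.479, "yaw": 0, "claw": 1}]'

```text
time: 27.1
tool_pos: [0.506, -0.4014, 0.016]
tool_rot: [0.003, 0.811, 0.585, 0.0]
contact_force: [1.6, 0.1, 6.9]
gripper_width: 0.615
grasp_force: 63.8
```

```bash
python3 - <<'E'
from h import *
inc((.598,.0205,.25,1.496),(.598,.0205,.0345,1.496))
E
```

```text
t 27.1 pos [ 0.506  -0.4014  0.016 ] ang 1.25 tilt z [ 0.004 -0.004 -1.   ] w 0.62 j6 -0.46
(0.598, 0.0205, 0.25, 1.496) dx 0.858 dy -0.090 dz -0.470 yaw -0.164
(0.598, 0.0205, 0.0345, 1.496) dx 0.859 dy -0.092 dz -0.039 yaw -0.164
```

Emit:
send_rows --increments '[{"dx": 0, "dy": 0, "dz": -0.12, "yaw": 0, "claw": 1}, {"dx": 0, "dy": 0, "dz": -0.24, "yaw": 0, "claw": 1}, {"dx": 0, "dy": 0, "dz": -0.36, "yaw": 0, "claw": 1}, {"dx": 0, "dy": 0, "dz": -0.47, "yaw": 0, "claw": 1}, {"dx": 0.12, "dy": -0.01, "dz": -0.47, "yaw": -0.02, "claw": 1}, {"dx": 0.24, "dy": -0.02, "dz": -0.47, "yaw": -0.05, "claw": 1}, {"dx": 0.36, "dy": -0.04, "dz": -0.47, "yaw": -0.07, "claw": 1}, {"dx": 0.48, "dy": -0.05, "dz": -0.47, "yaw": -0.1, "claw": 1}, {"dx": 0.6, "dy": -0.06, "dz": -0.47, "yaw": -0.12, "claw": 1}, {"dx": 0.72, "dy": -0.075, "dz": -0.47, "yaw": -0.14, "claw": 1}, {"dx": 0.855, "dy": -0.088, "dz": -0.47, "yaw": -0.164, "claw": 1}, {"dx": 0.855, "dy": -0.088, "dz": -0.47, "yaw": -0.164, "claw": 1}, {"dx": 0.855, "dy": -0.088, "dz": -0.47, "yaw": -0.164, "claw": 1}, {"dx": 0.855, "dy": -0.088, "dz": -0.37, "yaw": -0.164, "claw": 1}, {"dx": 0.855, "dy": -0.088, "dz": -0.27, "yaw": -0.164, "claw": 1}, {"dx": 0.855, "dy": -0.088, "dz": -0.17, "yaw": -0.164, "claw": 1}, {"dx": 0.855, "dy": -0.088, "dz": -0.11, "yaw": -0.164, "claw": 1}, {"dx": 0.855, "dy": -0.088, "dz": -0.07, "yaw": -0.164, "claw": 1}, {"dx": 0.855, "dy": -0.088, "dz": -0.05, "yaw": -0.164, "claw": 1}, {"dx": 0.855, "dy": -0.088, "dz": -0.045, "yaw": -0.164, "claw": 1}]'

```text
time: 29.6
tool_pos: [0.5979, 0.0192, 0.0357]
tool_rot: [0.0, 0.733, 0.68, 0.0]
contact_force: [0.9, 0.1, -0.4]
gripper_width: 0.613
grasp_force: 63.4
```

Emit:
send_rows --increments '[{"dx": 0, "dy": 0, "dz": 0, "yaw": 0, "claw": 1}, {"dx": 0, "dy": 0, "dz": 0.002, "yaw": 0, "claw": 1}, {"dx": 0, "dy": 0, "dz": 0.002, "yaw": 0, "claw": -0.5}, {"dx": 0, "dy": 0, "dz": 0.002, "yaw": 0, "claw": -0.5}, {"dx": 0, "dy": 0, "dz": 0.002, "yaw": 0, "claw": -0.5}, {"dx": 0, "dy": 0, "dz": 0.002, "yaw": 0, "claw": -0.5}, {"dx": 0, "dy": 0, "dz": -0.05, "yaw": 0, "claw": -0.5}, {"dx": 0, "dy": 0, "dz": -0.12, "yaw": 0, "claw": -0.5}, {"dx": 0, "dy": 0, "dz": -0.24, "yaw": 0, "claw": -0.5}, {"dx": 0, "dy": 0, "dz": -0.36, "yaw": 0, "claw": -0.5}, {"dx": 0, "dy": 0, "dz": -0.43, "yaw": 0, "claw": -0.5}, {"dx": 0, "dy": 0, "dz": -0.43, "yaw": 0, "claw": -0.5}, {"dx": 0, "dy": 0, "dz": -0.43, "yaw": 0, "claw": -0.5}]'

```text
time: 31.22
tool_pos: [0.5968, 0.0198, 0.2488]
tool_rot: [-0.001, 0.733, 0.68, -0.001]
contact_force: [-0.7, -0.5, -1.1]
gripper_width: 0.748
grasp_force: 0.0
```

```bash
python3 - <<'E'
from h import *
C,K,b=findpots('w10')
g=-.077; p=np.array([.467,.030])-.05*np.array([np.cos(g),np.sin(g)]); print(p)
inc((*p,.25,np.pi/2+g),(*p,.065,np.pi/2+g))
a=save('top','top10'); 
cv2.imwrite('pics/m10.png',np.hstack([cv2.resize(b[:,:,::-1],(400,300)),cv2.resize(a[90:290,130:397,::-1],(400,300))]))
E
```

```text
blob [ 234   67   48   51 1944] [257.  92.] at z.03 [0.6028 0.1018 0.03  ]
blob [   0  117  124   50 1728] [ 66. 142.] at z.03 [0.3684 0.0619 0.03  ]
blob [ 237  140   44   48 1672] [258. 164.] at z.03 [0.5977 0.0177 0.03  ]
blob [ 237  200   42   49 1640] [258. 225.] at z.03 [ 0.5908 -0.0639  0.03  ]
[0.41714815 0.0338462 ]
t 31.3 pos [0.5964 0.0198 0.2479] ang 1.496 tilt z [-0.004  0.    -1.   ] w 0.75 j6 -0.02
(np.float64(0.4171481517789702), np.float64(0.03384619668600086), 0.25, 1.4937963267948966) dx 0.001 dy -0.360 dz -0.003 yaw 0.001
(np.float64(0.4171481517789702), np.float64(0.03384619668600086), 0.065, 1.4937963267948966) dx 0.001 dy -0.358 dz 0.367 yaw 0.001
```

View pics/m10.png

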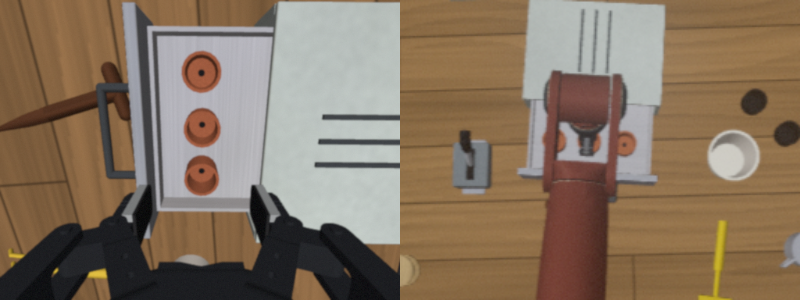

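All three pots stand mouth up in the drawer at about (202,72), (202,126), (202,175) in the left view. Nothing else has moved and the lever is still at OFF. Going in front of the handle to push the drawer shut.

Emit:
send_rows --increments '[{"dx": 0, "dy": -0.12, "dz": 0, "yaw": 0, "claw": 1}, {"dx": 0, "dy": -0.24, "dz": 0, "yaw": 0, "claw": 1}, {"dx": 0, "dy": -0.36, "dz": 0, "yaw": 0, "claw": 1}, {"dx": 0, "dy": -0.36, "dz": 0, "yaw": 0, "claw": 1}, {"dx": 0, "dy": -0.36, "dz": 0, "yaw": 0, "claw": 1}, {"dx": 0, "dy": -0.36, "dz": 0.12, "yaw": 0, "claw": 1}, {"dx": 0, "dy": -0.36, "dz": 0.24, "yaw": 0, "claw": 1}, {"dx": 0, "dy": -0.36, "dz": 0.33, "yaw": 0, "claw": 1}, {"dx": 0, "dy": -0.36, "dz": 0.37, "yaw": 0, "claw": 1}, {"dx": 0, "dy": -0.36, "dz": 0.37, "yaw": 0, "claw": 1}, {"dx": 0, "dy": -0.36, "dz": 0.37, "yaw": 0, "claw": 1}]'

```text
time: 32.7
tool_pos: [0.4193, 0.0331, 0.0662]
tool_rot: [0.0, 0.733, 0.68, 0.0]
contact_force: [-0.2, -0.3, 0.2]
gripper_width: 0.0
grasp_force: 0.0
```

Emit:
send_rows --increments '[{"dx": 0, "dy": 0.03, "dz": 0, "yaw": 0, "claw": 1}, {"dx": 0, "dy": 0.05, "dz": 0, "yaw": 0, "claw": 1}, {"dx": 0, "dy": 0.06, "dz": 0, "yaw": 0, "claw": 1}, {"dx": 0, "dy": 0.07, "dz": 0, "yaw": 0, "claw": 1}, {"dx": 0, "dy": 0.085, "dz": 0, "yaw": 0, "claw": 1}, {"dx": 0, "dy": 0.105, "dz": 0, "yaw": 0, "claw": 1}, {"dx": 0, "dy": 0.125, "dz": 0, "yaw": 0, "claw": 1}, {"dx": 0, "dy": 0.145, "dz": 0, "yaw": 0, "claw": 1}, {"dx": 0, "dy": 0.165, "dz": 0, "yaw": 0, "claw": 1}, {"dx": 0, "dy": 0.185, "dz": 0, "yaw": 0, "claw": 1}, {"dx": 0, "dy": 0.205, "dz": 0, "yaw": 0, "claw": 1}, {"dx": 0, "dy": 0.225, "dz": 0, "yaw": 0, "claw": 1}, {"dx": 0, "dy": 0.245, "dz": 0, "yaw": 0, "claw": 1}, {"dx": 0, "dy": 0.265, "dz": 0, "yaw": 0, "claw": 1}, {"dx": 0, "dy": 0.285, "dz": 0, "yaw": 0, "claw": 1}, {"dx": 0, "dy": 0.305, "dz": 0, "yaw": 0, "claw": 1}, {"dx": 0, "dy": 0.32, "dz": 0, "yaw": 0, "claw": 1}, {"dx": 0, "dy": 0.335, "dz": 0, "yaw": 0, "claw": 1}, {"dx": 0, "dy": 0.345, "dz": 0, "yaw": 0, "claw": 1}, {"dx": 0, "dy": 0.345, "dz": 0, "yaw": 0, "claw": 1}]'

```text
time: 35.2
tool_pos: [0.5909, 0.0205, 0.0657]
tool_rot: [0.0, 0.733, 0.68, 0.001]
contact_force: [-0.3, -0.0, -0.9]
gripper_width: -0.002
grasp_force: 0.0
```

Emit:
send_rows --increments '[{"dx": 0, "dy": 0.008, "dz": 0, "yaw": 0, "claw": 1}, {"dx": 0, "dy": 0.016, "dz": 0, "yaw": 0, "claw": 1}, {"dx": 0, "dy": 0.016, "dz": 0, "yaw": 0, "claw": 1}, {"dx": 0, "dy": 0.016, "dz": 0, "yaw": 0, "claw": 1}]'

```text
time: 35.7
tool_pos: [0.5982, 0.0197, 0.0654]
tool_rot: [0.0, 0.733, 0.68, 0.0]
contact_force: [-0.2, 0.9, -0.0]
gripper_width: 0.0
grasp_force: 0.0
```

Emit:
send_rows --increments '[{"dx": 0, "dy": 0.006, "dz": 0, "yaw": 0, "claw": 1}, {"dx": 0, "dy": 0.012, "dz": 0, "yaw": 0, "claw": 1}, {"dx": 0, "dy": 0.012, "dz": 0, "yaw": 0, "claw": 1}]'

```text
time: 36.08
tool_pos: [0.5987, 0.0197, 0.0652]
tool_rot: [-0.005, 0.733, 0.68, -0.005]
contact_force: [-22.1, 2.0, 17.2]
gripper_width: 0.0
grasp_force: 11.5
```

Force rose to 22 N with no further motion, so the drawer is shut. Retreating and lifting to check.

Emit:
send_rows --increments '[{"dx": 0, "dy": -0.05, "dz": 0, "yaw": 0, "claw": 1}, {"dx": 0, "dy": -0.1, "dz": 0, "yaw": 0, "claw": 1}, {"dx": 0, "dy": -0.15, "dz": 0, "yaw": 0, "claw": 1}, {"dx": 0, "dy": -0.15, "dz": -0.12, "yaw": 0, "claw": 1}, {"dx": 0, "dy": -0.15, "dz": -0.24, "yaw": 0, "claw": 1}, {"dx": 0, "dy": -0.15, "dz": -0.37, "yaw": 0, "claw": 1}, {"dx": 0, "dy": -0.15, "dz": -0.37, "yaw": 0, "claw": 1}, {"dx": 0, "dy": -0.15, "dz": -0.37, "yaw": 0, "claw": 1}]'

```text
time: 37.08
tool_pos: [0.5293, 0.0248, 0.2504]
tool_rot: [0.0, 0.733, 0.68, 0.0]
contact_force: [-0.8, 0.2, -1.6]
gripper_width: -0.003
grasp_force: 0.0
```

```bash
python3 - <<'E'
from h import *
b=save('wrist','w11'); d=save('scene','s11'); a=save('top','top11')
h=np.pi/2
inc((.665,.286,.25,h),(.665,.286,.105,h),(.555,.286,.105,h))
cv2.imwrite('pics/m11.png',np.hstack([cv2.resize(b[:,:,::-1],(400,300)),cv2.resize(d[110:305,150:410,::-1],(400,300))]))
E
```

```text
t 37.2 pos [0.5281 0.025  0.2477] ang 1.496 tilt z [-0.004  0.    -1.   ] w 0.01 j6 -0.02
(0.665, 0.286, 0.25, 1.5707963267948966) dx 0.541 dy 0.234 dz -0.005 yaw -0.050
(0.665, 0.286, 0.105, 1.5707963267948966) dx 0.541 dy 0.235 dz 0.285 yaw -0.050
(0.555, 0.286, 0.105, 1.5707963267948966) dx 0.525 dy 0.016 dz 0.285 yaw -0.050
```

View pics/m11.png

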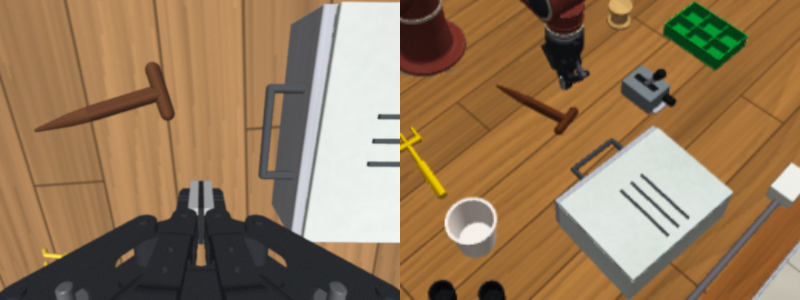

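The drawer is shut: the panel is flush against the case and the handle is back at x≈0.618. Moving behind the lever.

Emit:
send_rows --increments '[{"dx": 0.541, "dy": 0.234, "dz": 0, "yaw": -0.05, "claw": 1}, {"dx": 0.541, "dy": 0.234, "dz": 0, "yaw": -0.05, "claw": 1}, {"dx": 0.541, "dy": 0.234, "dz": 0, "yaw": -0.05, "claw": 1}, {"dx": 0.541, "dy": 0.234, "dz": 0, "yaw": -0.05, "claw": 1}, {"dx": 0.541, "dy": 0.234, "dz": 0, "yaw": -0.05, "claw": 1}, {"dx": 0.541, "dy": 0.234, "dz": 0, "yaw": -0.05, "claw": 1}, {"dx": 0.541, "dy": 0.234, "dz": 0, "yaw": -0.05, "claw": 1}, {"dx": 0.541, "dy": 0.234, "dz": 0, "yaw": -0.05, "claw": 1}, {"dx": 0.541, "dy": 0.234, "dz": 0.12, "yaw": -0.05, "claw": 1}, {"dx": 0.541, "dy": 0.234, "dz": 0.22, "yaw": -0.05, "claw": 1}, {"dx": 0.541, "dy": 0.234, "dz": 0.28, "yaw": -0.05, "claw": 1}, {"dx": 0.541, "dy": 0.234, "dz": 0.28, "yaw": -0.05, "claw": 1}]'

```text
time: 38.72
tool_pos: [0.6637, 0.284, 0.1067]
tool_rot: [-0.002, 0.708, 0.707, -0.003]
contact_force: [0.1, 0.8, 0.0]
gripper_width: -0.002
grasp_force: 0.0
```

Emit:
send_rows --increments '[{"dx": 0, "dy": -0.03, "dz": 0, "yaw": 0, "claw": 1}, {"dx": 0, "dy": -0.06, "dz": 0, "yaw": 0, "claw": 1}, {"dx": 0, "dy": -0.09, "dz": 0, "yaw": 0, "claw": 1}, {"dx": 0, "dy": -0.12, "dz": 0, "yaw": 0, "claw": 1}, {"dx": 0, "dy": -0.15, "dz": 0, "yaw": 0, "claw": 1}, {"dx": 0, "dy": -0.18, "dz": 0, "yaw": 0, "claw": 1}, {"dx": 0, "dy": -0.21, "dz": 0, "yaw": 0, "claw": 1}, {"dx": 0, "dy": -0.22, "dz": 0, "yaw": 0, "claw": 1}, {"dx": 0, "dy": -0.22, "dz": 0, "yaw": 0, "claw": 1}, {"dx": 0, "dy": -0.22, "dz": 0, "yaw": 0, "claw": 1}, {"dx": 0, "dy": -0.12, "dz": 0, "yaw": 0, "claw": 1}, {"dx": 0, "dy": 0, "dz": 0, "yaw": 0, "claw": 1}, {"dx": 0, "dy": 0, "dz": -0.12, "yaw": 0, "claw": 1}, {"dx": 0, "dy": 0, "dz": -0.24, "yaw": 0, "claw": 1}, {"dx": 0, "dy": 0, "dz": -0.35, "yaw": 0, "claw": 1}, {"dx": 0, "dy": 0, "dz": -0.35, "yaw": 0, "claw": 1}, {"dx": 0, "dy": 0, "dz": -0.35, "yaw": 0, "claw": 1}]'

```text
time: 40.85
tool_pos: [0.6663, 0.2857, 0.2848]
tool_rot: [-0.0, 0.707, 0.707, -0.0]
contact_force: [-0.2, 0.0, -0.6]
gripper_width: 0.001
grasp_force: 0.0
```

```bash
python3 - <<'E'
from h import *
d=save('scene','s12'); a=save('top','top12')
cv2.imwrite('pics/m12.png',np.hstack([cv2.resize(a[75:245,120:347,::-1],(400,300)),cv2.resize(d[110:305,150:410,::-1],(400,300))]))
E
```

```text
(no output)
```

View pics/m12.png

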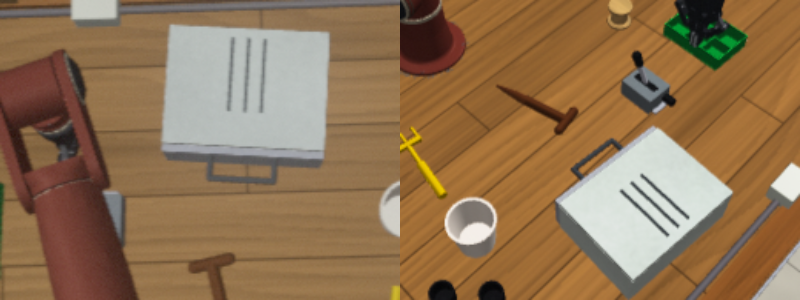

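The scene view shows the lever back towards the robot (grip at (637,58), left of the box), which is ON. The drawer is shut and the robot is clear, so I'm handing in.

```bash
python3 -c "
from h import *
print(manip.job_done())"
```

```text
the job is handed in; nothing more can be done
None
```

The job is handed in: the lever went to OFF first, all three pots on the bench (the fourth was absent) now stand mouth up in the fully shut drawer, and the lever was thrown back to ON last, after about 41 s of the 192 s limit.

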